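Load the spray-can crate and slide it home under the meter shelf

ROBOT

A 6-joint arm with a two-finger parallel gripper is mounted at the origin on the work surface. World frame = base frame: x ahead of the robot, y to its left, z up, the work surface at z = 0. Lengths are in m, angles in rad, forces in N, time in s.
With the tool pointing down it reaches from about 0.375 to 0.975 m from the base axis. Payload 3.8 kg.
Tool frame: the origin (TCP) lies on the centre line of the jaws, within the pads' length; the fingertips stand 25 mm ahead of it and the grasp point (between the pads) lies 6 mm ahead of it; z points along the fingers, y is the line along which they close (so a half turn about z gives the same grasp; the last joint's range is limited). The gripper opens to 85 mm and grips with 20 to 120 N. Pads are 22 mm wide; open, the fingers measure 114 mm over their backs; the gripper's body (76 mm by 85 mm) begins 54 mm behind the grasp point. The pads swing forward as they close: fully open they stand 13 mm farther back than shut.
Start: joints at [-1.244, 0.264, 1.604, -0, 1.274, -0.037], TCP at [0.24, -0.631, 0.256] pointing down, gripper open.
Joint ranges: [-2.63, 2.63], [-0.94, 2.18], [0.31, 2.57], [-1.31, 4.45], [0, 2.66], [-2.55, 2.55]. Speed limits (rad/s): [2.57, 2.57, 3.14, 3.14, 3.14, 3.14].

INTERFACE

Orientations are given as a rotation vector (axis times angle).
In Python, from workcell import bot gives the robot as it stands. The module is installed in compiled form; this text tells all that it offers.
- The arm moves only by the tool play_rows, never from a script. Its argument "commands" is a list that holds one entry, the list of rows, each a list of 7 numbers: the shift along the tool's x, y, z as a fraction of full scale, then the turn, a rotation vector about the tool's x, y, z as a fraction of full scale, then the closure, from -1 (fully open) to 1 (shut). A call has 1 to 8 rows; each row is the pose to reach, as a shift and turn from the pose commanded when the call began, along the tool's axes at that moment, turning the shorter way round; what a row does not reach only later rows make up. Full scale, the value 1, is 60 cm for a shift and 180 degrees for a turn. A row lasts 1/10 s, in which the tool goes at most 50 mm and 8.59 degrees, less where a joint would pass 70% of its speed; a pose out of reach is approached as far as the arm can. A call with a number of a shift or a turn outside -1 to 1 is refused whole. A call with a gripper value outside its range is refused whole. The fingers move at their own pace and stop on an object; "force" is the grip in N (left out, the last holds). Time passes only in rows, so rows that repeat a pose let the fingers close. It gives the time, the measured TCP pose, the force, the opening and the grip force at its end, in the units of the state.
- bot.read_state(): the state, without advancing time (a new reading comes with each control period).
- bot.read_camera(name): name is "side" or "top" or "wrist"; returns the picture (480x640x3 uint8, blue, green, red); there is no depth.
- bot.camera_params(name): a dict with "fov_y" (degrees; the focal length in pixels is half the picture's height over the tangent of half this angle, whatever the lens; pixels are square), "cx", "cy" (the principal point, pixels), "rvec" (rotation vector, rad) and "tvec" (3), from world to camera coordinates, as OpenCV has them. Camera axes: x right, y down, z forward; pixel columns grow to the right and rows downward; lengths in m; the calibration is good to about 2 mm. A picture is of the moment at which its call begins: read the wrist's pose just before it. camera_params takes no time and is no camera call; for the wrist camera it gives the pose at the moment of the call.
- bot.finish_job(): hands the job in; it is judged then, once.
The state is a dict: "time": time; "q": joint angles; "joint_vel": joint speeds; "joint_torque": joint torques, N m; "tool_pos": TCP position; "tcp_rot": TCP orientation; "wrist_force": force on the tool from outside, world axes, zero at the start; "torque": the same for the moment, N m; "width": opening from 0.0 (shut) to 1.0 (fully open); "grip_force": force on a finger pad.
Only numpy, scipy, OpenCV 4.12 (cv2) and the standard library are available. Lean on these libraries where they do the work, as an engineer would, in place of code of your own. Each camera call takes 0.05 s, during which the arm holds its last target. There are 200 camera calls.

TASK

Stand the three loose blue spray cans upright in the three empty cells of the red crate, one can to a cell, next to the one already there. Then slide the loaded crate along the bench, handle trailing, in under the low teal shelf, between its posts, until it sits squarely against the yellow stop rail, and let go. Do not lift the crate or tip any can over, and leave the yellow grease tin, the spanner and the tape roll where they are.

Things in the scene. Friction and masses are not known exactly. Their poses are not given: they have to be found in the camera images.
- can1_mid (a point): blue spray can with a full-width white cap and a yellow band, upright; 56 mm diameter (cap 53 mm diameter, top 33 mm of the can, straight sides for 29 mm), 130 mm tall, about 0.12 kg (0.08 to 0.17). This point is on its axis, half-way up (65 mm above its foot). Starts loose on the bench.
- can2_mid (a point): Second loose blue spray can with a full-width white cap and a yellow band, upright; 56 mm diameter (cap 53 mm diameter, top 33 mm of the can, straight sides for 29 mm), 130 mm tall, about 0.12 kg (0.08 to 0.17). This point is on its axis, half-way up (65 mm above its foot).
- can3_mid (a point): Third loose blue spray can with a full-width white cap and a yellow band, upright; 56 mm diameter (cap 53 mm diameter, top 33 mm of the can, straight sides for 29 mm), 130 mm tall, about 0.12 kg (0.08 to 0.17). This point is on its axis, half-way up (65 mm above its foot).
- can4_mid (a point): The fourth such blue spray can with a full-width white cap and a yellow band, upright; 56 mm diameter (cap 53 mm diameter, top 33 mm of the can, straight sides for 29 mm), 130 mm tall, about 0.12 kg (0.08 to 0.17). This point is on its axis, half-way up (65 mm above its foot). It starts standing in the crate's cell at +x, +y (in the crate's axes) and stays there.
- crate_mid (a point): Red open crate, loose, 0.4 kg empty, 166 x 166 mm, 65 mm tall; walls, floor, cross dividers 6 mm thick, dividers as tall as the walls: four 74 mm square cells, centres at x +-40, y +-40 mm in the crate's axes. This point: its centre, half-way up (32.5 mm above the bench). z up; a steel handle stands out of the -y wall; the +y end goes under the shelf first. Loaded, it takes 5 to 18 N to slide.
- crate_handle (a point): Centre of the flat top bar of the crate's steel loop handle, 133 mm to -y of crate_mid, 92 mm above the bench, axes as the crate's. The bar is 12 mm wide (x), 75 mm long (along y, out from the wall), z 84 to 100 mm; the loop is open below it from z 36 to 84 mm, with a 12 mm leg at its outer end. Can be pinched from above across the 12 mm.
- shelf_home (a point): On the fixed low teal shelf: where crate_mid is when the crate is home, 32.5 mm above the bench. The crate is slid in towards the shelf's +y, its axes then along the shelf's. In these axes a yellow stop rail runs right across, its face at y = +83 mm, 20 to 60 mm above the bench; 20 mm square posts stand at x +-140, y -82 and +108 mm (260 mm clear between them).
- shelf_edge (a point): Middle of the lower front edge of the shelf's board, y = -92 mm from shelf_home, 150 mm above the bench; same axes. The board is 18 mm thick, 300 mm wide (x), 210 mm deep (to +y). Tops of cans in the crate stand 136 mm above the bench: 14 mm to spare. A grey bench meter stands on the board from 112 mm behind the edge, up to 253 mm above the bench.
- grease_tin_mid (a point): Squat yellow grease tin with a black lid, 66 mm diameter, 75 mm tall, among the cans; leave it alone. This point is half-way up.
- spanner_mid (a point): Steel spanner 200 mm long lying on the bench beyond the crate; leave it alone. This point is at its middle.
- tape_mid (a point): Yellow tape roll lying flat on the bench, 100 mm diameter, 25 mm tall; leave it alone. This point is at its centre.
Things that resemble listed ones, but are neither listed nor needed, are in the scene too. What is shaped like the part that bears can4_mid but black, brown or pink is not meant.

How it is judged:
By the outcome, as a careful person would: the job done as asked, in the order asked, and still so for the second after the job is handed in, with the robot touching nothing.
It also fails if it takes over 72 s, if anything falls off the work surface, if the arm or the gripper's body presses on something with over 40 N, if the wrist force passes 120 N, or if a joint passes its speed limit or range.

## Working session

There is one attempt and no reset: what is moved stays moved. The work goes in short steps, Python scripts to look and compute and a tool call to move; the robot and the scene stay as the last step left them, time stands still between calls to the robot, and variables do not carry over. Pictures are saved under pics/ and viewed, at most 10 in all, crops included, and the job is handed in when it is done.

Besides the shell and the picture viewer there is one more tool, called after ">>>" by a JSON object that holds its "op" and its "data". play_rows: Moves the arm, as the interface text tells. Its arguments: {"type":"object","properties":{"commands":{"type":"array"},"force":{"type":"number"}},"required":["commands"]}

```bash
mkdir -p pics
python3 - <<'E'
from workcell import bot
import cv2
for n in ["top","side"]:
    im=bot.read_camera(n); cv2.imwrite(f"pics/{n}0.png",im)
    p=bot.camera_params(n); print(n,p)
s=bot.read_state(); print(s)
E
```

```text
top {'fov_y': 47.56645276721642, 'cx': 317.9302074142069, 'cy': 243.16545756397736, 'rvec': array([ 2.16626086, -2.13182521,  0.18272261]), 'tvec': array([-0.02733909,  0.58698495,  1.10574189])}
side {'fov_y': 46.3098926441834, 'cx': 316.05121563764015, 'cy': 240.81707188569453, 'rvec': array([ 0.12281062, -2.81248972,  1.27558012]), 'tvec': array([0.5718458 , 0.13823611, 1.42886902])}
{'time': 0.1, 'q': array([-1.24391007e+00,  2.64693423e-01,  1.60525250e+00, -4.84907342e-06,
        1.27369945e+00, -3.69440982e-02]), 'joint_vel': array([ 0.00125828, -0.00221785, -0.00391348, -0.0002083 ,  0.00051195,
        0.00052906]), 'joint_torque': array([ 3.46551478e-04, -5.16707003e+01, -3.68590736e+01, -1.20449149e-04,
        6.25062399e-03, -6.21787422e-06]), 'tool_pos': array([ 0.23997438, -0.63024336,  0.25506782]), 'tcp_rot': array([-3.08775583e+00, -5.67991309e-01,  4.72707770e-04]), 'wrist_force': array([-0.30046707,  0.34417174,  0.02231171]), 'torque': array([ 0.0628783 , -0.00721494, -0.04834305]), 'grip_force': 0.0, 'width': 1.0017004261458105}
```

View pics/top0.png

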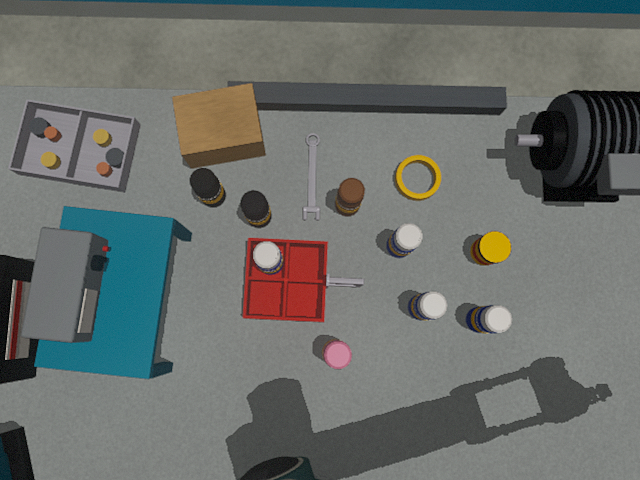

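View pics/side0.png

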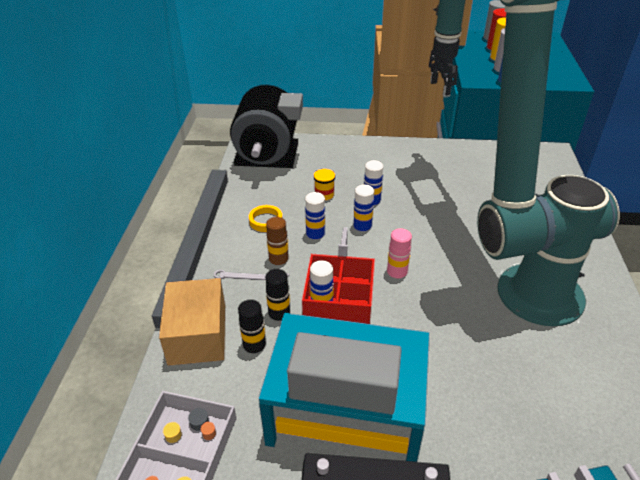

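The top view shows loose cans with caps at about (408,237), (432,305) and (497,319). The tin is at (495,247), the crate at about (285,281) with its handle to the right, and the shelf's front edge near x≈165. Next I'll measure them.

```bash
cat > h.py <<'E'
from workcell import bot
import cv2, numpy as np
def cam(n):
    p=bot.camera_params(n); f=240/np.tan(np.radians(p['fov_y']/2))
    K=np.array([[f,0,p['cx']],[0,f,p['cy']],[0,0,1.]])
    return K,np.array(p['rvec'],float),np.array(p['tvec'],float)
def proj(c,P): return cv2.projectPoints(np.array(P,float).reshape(-1,3),c[1],c[2],c[0],None)[0].reshape(-1,2)
def back(c,uv,z):
    K,r,t=c; R=cv2.Rodrigues(r)[0]; C=-R.T@t
    uv=np.array(uv,float).reshape(-1,2)
    d=(R.T@np.linalg.inv(K)@np.c_[uv,np.ones(len(uv))].T).T
    return C+d*((z-C[2])/d[:,2])[:,None]
def blob(m,seed=None):
    n,l,s,ce=cv2.connectedComponentsWithStats(m.astype(np.uint8))
    i=1+np.argmin(np.linalg.norm(ce[1:]-seed,axis=1)+1e4*(s[1:,4]<60)) if seed is not None else 1+np.argmax(s[1:,4])
    return l==i,ce[i],s[i,4]
def cyl(c,ce,z0,z1,r):
    a=np.linspace(0,2*np.pi,60); x=back(c,ce,(z0+z1)/2)[0,:2]
    for _ in range(8):
        P=np.vstack([np.c_[x[0]+r*np.cos(a),x[1]+r*np.sin(a),0*a+z] for z in(z0,z1)])
        h=cv2.convexHull(proj(c,P).astype(np.float32)); M=cv2.moments(h)
        g=np.array([M['m10'],M['m01']])/M['m00']
        x=x+(back(c,ce,z1)-back(c,g,z1))[0,:2]
    return x,M['m00']
E
python3 - <<'E'
from h import *
np.set_printoptions(precision=4,suppress=True)
for n,seeds in (("top",[(408,237),(432,305),(497,319),(267,257)]),("side",[(315,202),(363,193),(374,168),(321,270)])):
    im=cv2.imread(f"pics/{n}0.png"); c=cam(n); hsv=cv2.cvtColor(im,cv2.COLOR_BGR2HSV); H,S,V=cv2.split(hsv)
    for s in seeds:
        m,ce,A=blob((S<50)&(V>165),s); x,A2=cyl(c,ce,.097,.130+.006*(s in[(267,257),(321,270)]),.0265); print(n,s,ce,A,A2,x)
    if n=="top":
        m,ce,A=blob(((H<8)|(H>172))&(S>150)&(V>60)); print("red",A,ce)
        ys,xs=np.nonzero(m); hull=cv2.convexHull(np.c_[xs,ys].astype(np.float32))[:,0]
        W=back(c,hull,.065)[:,:2]; r=cv2.minAreaRect(W.astype(np.float32)); print("crate",r)
        m,ce,A=blob((H>88)&(H<102)&(S>150)&(V>110)&(np.arange(480)[:,None]>100)&(np.arange(480)[:,None]<400)); print("teal",A,ce)
        ys,xs=np.nonzero(m); hull=cv2.convexHull(np.c_[xs,ys].astype(np.float32))[:,0]
        print(np.unique(V[m],return_counts=True))
        W=back(c,hull,.168)[:,:2]; r=cv2.minAreaRect(W.astype(np.float32)); print("shelf",r,cv2.boxPoints(r), proj(c,np.c_[cv2.boxPoints(r),[.168]*4]))
        for nm,lo,hi,z,seed in(("tin",18,35,.075,(495,247)),("tape",18,35,.025,(417,177))):
            m,ce,A=blob((H>lo)&(H<hi)&(S>130)&(V>100),seed); print(nm,ce,A,back(c,ce,z))
        print("pink",back(c,(338,354),.13),"brown",back(c,(351,190),.13),"black",back(c,[(257,205),(208,182)],.13), "handle",back(c,[(327,282),(363,282)],.1),"spanner",back(c,[(312,218),(312,138)],0))
E
```

```text
top (408, 237) [409.2271 236.0604] 480 652.5231091491878 [ 0.594  -0.1986]
top (432, 305) [433.8668 304.8827] 503 681.5200112657622 [ 0.4584 -0.2453]
top (497, 319) [498.7605 319.002 ] 501 737.9007780011743 [ 0.4329 -0.3722]
top (267, 257) [266.1446 254.5228] 505 645.2798607042059 [0.5514 0.0846]
red 5176 [287.9156 284.0064]
crate ((0.5087324976921082, 0.048589497804641724), (0.16519206762313843, 0.16480189561843872), 88.17282104492188)
teal 12491 [118.2451 295.1841]
(array([111, 112, 113, 114, 115, 116, 117, 118, 119, 120, 121, 122, 123,
       124, 125, 126, 127, 128, 129, 130, 131, 132, 133, 134, 135, 136,
       137, 138, 139, 140, 141], dtype=uint8), array([  12,   12,   18,   26,   24,   16,   13,   19,   15,   21,   18,
         20,   26,   33,   98,  242,  599, 1083, 1619, 1970, 2120, 1705,
       1239,  784,  403,  204,   78,   46,   18,    8,    2]))
shelf ((0.4737463891506195, 0.3766072392463684), (0.2083471119403839, 0.2974652945995331), 84.70738220214844) [[0.316  0.2866]
 [0.6122 0.2592]
 [0.6315 0.4666]
 [0.3353 0.4941]] [[148.3756 378.3167]
 [172.7129 217.7311]
 [ 63.0935 205.7923]
 [ 33.659  365.8543]]
tin [494.7905 246.5377] 783 [[ 0.5821 -0.3834  0.075 ]]
tape [418.0491 176.4524] 672 [[ 0.7428 -0.2363  0.025 ]]
pink [[ 0.3621 -0.0579  0.13  ]] brown [[ 0.6823 -0.0808  0.13  ]] black [[0.6484 0.1047 0.13  ]
 [0.6932 0.2032 0.13  ]] handle [[ 0.501  -0.0363  0.1   ]
 [ 0.5021 -0.1081  0.1   ]] spanner [[ 0.6505 -0.0047  0.    ]
 [ 0.8351 -0.0017  0.    ]]
side (315, 202) [262.7128 217.9894] 94 385.9740310518537 [ 0.7269 -0.1167]
side (363, 193) [427.1996 191.0282] 531 348.8111476316117 [ 0.284 -0.272]
side (374, 168) [427.1996 191.0282] 531 348.8111476316117 [ 0.284 -0.272]
side (321, 270) [321.1869 268.4671] 289 525.3572474967223 [0.5542 0.0672]
```

```bash
cat >> h.py <<'E'
from scipy.spatial.transform import Rotation as Ro
def rows(pos,yaw,verbose=1):
    "fractions of shift/turn from the measured pose to world pos, tool down with tool-x yaw in deg"
    s=bot.read_state(); R=Ro.from_rotvec(s['tcp_rot']); 
    for p in np.atleast_2d(pos):
        d=R.inv().apply(p-s['tool_pos'])/.6
        T=Ro.from_euler('z',yaw,degrees=True)*Ro.from_rotvec([np.pi,0,0])
        t=(R.inv()*T).as_rotvec()/np.pi
        print(np.round(np.r_[d,t],4).tolist(), "dist mm",round(float(np.linalg.norm(d)*600)),"deg",round(float(np.linalg.norm(t)*180),1))
E
python3 - <<'E'
from h import *
from scipy.optimize import minimize
np.set_printoptions(precision=4,suppress=True)
im=cv2.imread("pics/top0.png"); c=cam("top"); H,S,V=cv2.split(cv2.cvtColor(im,cv2.COLOR_BGR2HSV))
for s in [(408,237),(432,305),(497,319),(267,257)]:
    z=.136 if s[0]==267 else .13
    m,ce,A=blob((S<50)&(V>165),s); x,A2=cyl(c,ce,z-.0005,z,.0265); print(ce,A,A2,x)
def fit(m,w,h,z,x0):
    m=m.astype(np.float32); dt=m
    def poly(x):
        a=np.radians(x[2]); q=np.array([[-w,-h],[w,-h],[w,h],[-w,h]])/2@np.array([[np.cos(a),np.sin(a)],[-np.sin(a),np.cos(a)]])+x[:2]/100
        return proj(c,np.c_[q,[z]*4])
    def cost(x):
        k=np.zeros(m.shape,np.uint8); cv2.fillPoly(k,[np.round(poly(x)*64).astype(np.int32)],1,shift=6,lineType=cv2.LINE_8)
        return float(np.abs(k-m).sum())
    best=min((minimize(cost,np.array(x0)+d,method='Nelder-Mead',options=dict(initial_simplex=np.array(x0)+d+np.array([[0,0,0],[.5,0,0],[0,.5,0],[0,0,3]]))) for d in np.array([[0,0,0],[.2,.2,1],[-.2,.1,-1]])),key=lambda r:r.fun)
    return best.x,best.fun
def filled(m):
    ys,xs=np.nonzero(m); k=np.zeros(m.shape,np.uint8); cv2.fillPoly(k,[cv2.convexHull(np.c_[xs,ys])],1); return k
m=filled(blob(((H<8)|(H>172))&(S>150)&(V>60))[0]); print("crate",fit(m,.166,.166,.065,[50.9,4.9,-1]))
m=filled(blob((H>88)&(H<102)&(S>150)&(V>124)&(np.arange(480)[:,None]>100)&(np.arange(480)[:,None]<400))[0]); print("shelf",fit(m,.3,.21,.168,[47.4,37.7,-5]))
# side cam
im=cv2.imread("pics/side0.png"); c=cam("side"); H,S,V=cv2.split(cv2.cvtColor(im,cv2.COLOR_BGR2HSV))
for s in [(315,202),(363,193),(374,168)]:
    m,ce,A=blob((S<60)&(V>190),s); x,A2=cyl(c,ce,.097,.13,.0265); print("side",ce,A,A2,x)
for P in [(.594,-.1986),(.4584,-.2453),(.4329,-.3722)]: print(proj(c,[[*P,.13],[*P,.097]]))
E
```

```text
[409.2271 236.0604] 480 561.5682061247062 [ 0.5916 -0.196 ]
[433.8668 304.8827] 503 593.7210861719213 [ 0.4577 -0.2422]
[498.7605 319.002 ] 501 597.8702959506772 [ 0.4326 -0.3672]
[266.1446 254.5228] 505 584.4549927004846 [0.5495 0.0834]
crate (array([50.8852,  4.823 , -2.654 ]), np.float64(83.0))
shelf (array([47.4629, 37.6267, -5.0317]), np.float64(444.0))
side [314.2103 197.7487] 195 351.24616303807124 [ 0.5983 -0.2167]
side [363.9011 189.9835] 182 340.7932492205873 [ 0.4616 -0.2637]
side [373.869  164.9881] 168 301.4327718487475 [ 0.4356 -0.3929]
[[315.0504 196.9045]
 [315.2249 206.4469]]
[[365.0929 189.0765]
 [364.5789 198.5803]]
[[374.9523 164.2003]
 [374.3391 173.4995]]
```

```bash
python3 -c "
from h import *
rows([[.4328,-.368,.25],[.4328,-.368,.18],[.4328,-.368,.119]],43)"
```

```text
[0.4559, -0.2941, 0.0091, -0.0006, -0.0001, -0.1231] dist mm 326 deg 22.2
[0.4559, -0.2938, 0.1257, -0.0006, -0.0001, -0.1231] dist mm 334 deg 22.2
[0.4559, -0.2936, 0.2274, -0.0006, -0.0001, -0.1231] dist mm 353 deg 22.2
```

>>> {"op": "play_rows", "data": {"commands": [[[0.456, -0.294, 0.009, 0, 0, -0.123, -1], [0.456, -0.294, 0.009, 0, 0, -0.123, -1], [0.456, -0.294, 0.009, 0, 0, -0.123, -1], [0.456, -0.294, 0.009, 0, 0, -0.123, -1], [0.456, -0.294, 0.009, 0, 0, -0.123, -1], [0.456, -0.294, 0.009, 0, 0, -0.123, -1], [0.456, -0.294, 0.009, 0, 0, -0.123, -1], [0.456, -0.294, 0.009, 0, 0, -0.123, -1]]], "force": 30}}

```text
time: 0.9
tool_pos: [0.4347, -0.3654, 0.2503]
tcp_rot: [-2.919, -1.157, -0.001]
wrist_force: [-0.1, -0.3, 1.3]
width: 1.001
grip_force: 0.0
```

Run:
```python
from h import *
c=cam("wrist"); im=bot.read_camera("wrist"); cv2.imwrite("pics/w1.png",im); s=bot.read_state(); print(s['tool_pos'],s['q'])
print(proj(c,[[.4328,-.368,.13],[.4577,-.2425,.13],[.592,-.1965,.13]]))
rows([[.4328,-.368,.18],[.4328,-.368,.119]],43)
```

```text
[ 0.43372895 -0.36707427  0.25044136] [-7.46048619e-01  6.71983680e-02  1.84240370e+00 -2.64644817e-04
  1.23279006e+00  7.12180984e-02]
[[ 328.67155988  248.09000916]
 [ 191.53293397   62.87346871]
 [ 295.51500384 -240.12496119]]
[-0.0021, 0.0002, 0.1174, -0.0002, 0.0001, 0.001] dist mm 70 deg 0.2
[-0.0021, 0.0002, 0.2191, -0.0002, 0.0001, 0.001] dist mm 131 deg 0.2
```

View pics/w1.png

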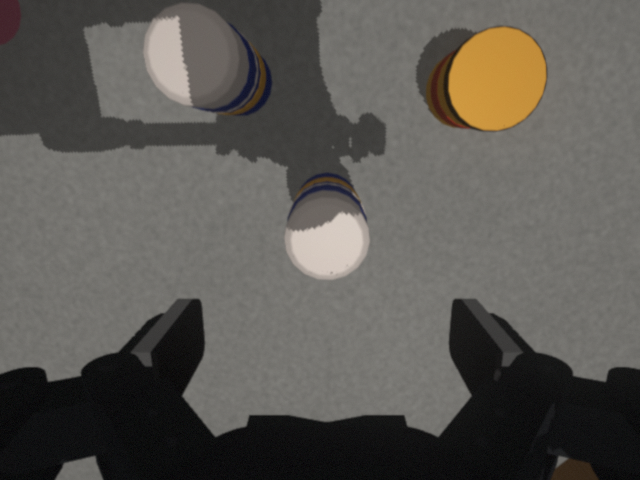

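The wrist view shows can3's cap at (327,237) and can2's at (191,54). Both are about 10 px above where I predicted, so I'll back-project them to see the world offset.

Run:
```python
from h import *
np.set_printoptions(precision=4,suppress=True)
c=cam("wrist"); s=bot.read_state(); print(s['tool_pos'],c)
R=cv2.Rodrigues(c[1])[0]; print("campos",-R.T@c[2])
print(back(c,[(327,237),(191,54)],.13)); print("tin",back(c,(496,78),.075))
```

```text
[ 0.4337 -0.3671  0.2504] (array([[409.9003,   0.    , 326.3731],
       [  0.    , 409.9003, 237.3745],
       [  0.    ,   0.    ,   1.    ]]), array([-2.6606,  1.1496,  0.1517]), array([-0.5637,  0.0318,  0.3899]))
campos [ 0.4821 -0.3207  0.3681]
[[ 0.4361 -0.3643  0.13  ]
 [ 0.4601 -0.2414  0.13  ]]
tin [[ 0.5835 -0.3813  0.075 ]]
```

>>> {"op": "play_rows", "data": {"commands": [[[0.001, 0, 0.08, 0, 0, 0, -1], [0.001, 0, 0.15, 0, 0, 0, -1], [0.001, 0, 0.2, 0, 0, 0, -1], [0.001, 0, 0.219, 0, 0, 0, -1], [0.001, 0, 0.219, 0, 0, 0, -1], [0.001, 0, 0.219, 0, 0, 0, 1], [0.001, 0, 0.219, 0, 0, 0, 1], [0.001, 0, 0.219, 0, 0, 0, 1]]], "force": 30}}

```text
time: 1.75
tool_pos: [0.4347, -0.3694, 0.1222]
tcp_rot: [2.92, 1.15, 0.003]
wrist_force: [-1.2, 0.5, 3.7]
width: 0.61
grip_force: 30.8
```

>>> {"op": "play_rows", "data": {"commands": [[[0, 0, 0, 0, 0, 0, 1], [0, 0, 0, 0, 0, 0, 1], [0, 0, 0, 0, 0, 0, 1], [0, 0, 0, 0, 0, 0, 1]]], "force": 30}}

```text
time: 2.15
tool_pos: [0.4347, -0.3693, 0.1221]
tcp_rot: [2.92, 1.15, 0.003]
wrist_force: [-0.9, 0.3, 6.5]
width: 0.617
grip_force: 31.0
```

```bash
python3 -c "
from h import *
s=bot.read_state(); print(s['tool_pos'],s['width'],s['grip_force'],s['time'])
rows([[.4345,-.366,.28],[.4673,.0098,.28]],43)"
```

```text
[ 0.43473806 -0.36929181  0.12214486] 0.6170630067778768 31.00064702733107 2.15
[0.0035, -0.0032, -0.2631, 0.0013, -0.0, -0.0] dist mm 158 deg 0.2
[0.4706, -0.424, -0.2648, 0.0013, -0.0, -0.0] dist mm 412 deg 0.2
```

>>> {"op": "play_rows", "data": {"commands": [[[0, 0, -0.05, 0, 0, 0, 1], [0, 0, -0.13, 0, 0, 0, 1], [0, 0, -0.21, 0, 0, 0, 1], [0, 0, -0.265, 0, 0, 0, 1], [0.056, -0.05, -0.265, 0, 0, 0, 1], [0.112, -0.1, -0.265, 0, 0, 0, 1], [0.168, -0.15, -0.265, 0, 0, 0, 1], [0.224, -0.2, -0.265, 0, 0, 0, 1]]]}}

```text
time: 2.95
tool_pos: [0.4501, -0.1873, 0.2794]
tcp_rot: [2.922, 1.149, 0.002]
wrist_force: [1.4, 0.2, -0.3]
width: 0.612
grip_force: 32.2
```

>>> {"op": "play_rows", "data": {"commands": [[[0.056, -0.05, 0, 0, 0, 0, 1], [0.112, -0.1, 0, 0, 0, 0, 1], [0.168, -0.15, 0, 0, 0, 0, 1], [0.224, -0.2, 0, 0, 0, 0, 1], [0.244, -0.222, 0, 0, 0, 0, 1], [0.246, -0.224, 0, 0, 0, 0, 1], [0.246, -0.224, 0, 0, 0, 0, 1], [0.246, -0.224, 0, 0, 0, 0, 1]]]}}

```text
time: 3.75
tool_pos: [0.4665, 0.0093, 0.2788]
tcp_rot: [2.923, 1.15, 0.001]
wrist_force: [1.4, -0.0, -1.0]
width: 0.613
grip_force: 32.2
```

Run:
```python
from h import *
np.set_printoptions(precision=4,suppress=True)
s=bot.read_state(); print(s['tool_pos'],s['width'],s['wrist_force'],s['time'])
c=cam("wrist"); im=bot.read_camera("wrist"); cv2.imwrite("pics/w2.png",im)
a=np.radians(-2.3);R=np.array([[np.cos(a),-np.sin(a)],[np.sin(a),np.cos(a)]])
q=np.array([[-83,-83],[83,-83],[83,83],[-83,83]])/1000@R.T+[.5089,.0482]
P=proj(c,np.c_[q,[.065]*4]); print(P)
cv2.polylines(im,[np.round(P).astype(np.int32)],True,(0,255,0),1)
h=np.array([0,-.133])@R.T+[.5089,.0482]; cv2.circle(im,tuple(int(v) for v in proj(c,[[*h,.1]])[0]),4,(0,255,0),1)
cv2.imwrite("pics/w2o.png",im)
rows([[.4673,.0098,.28],[.4673,.0098,.127]],43)
```

```text
[0.4665 0.0093 0.2788] 0.6125344986486209 [ 1.4411 -0.0477 -1.0003] 3.75
[[326.7316 280.4164]
 [476.5742 141.2824]
 [328.7044 -28.5756]
 [178.4066 139.524 ]]
[0.0018, 0.0002, -0.0022, 0.0002, 0.0, -0.0005] dist mm 2 deg 0.1
[0.0018, 0.0001, 0.2528, 0.0002, 0.0, -0.0005] dist mm 152 deg 0.1
```

View pics/w2o.png

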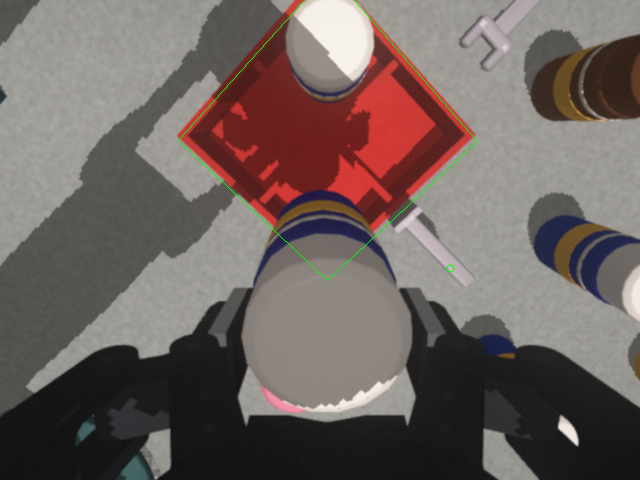

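The overlay matches the crate to within about 5 px: corners at (178,135) and (475,135), yaw confirmed, handle in line. I'm lowering with a small correction.

>>> {"op": "play_rows", "data": {"commands": [[[0.0045, 0, 0.05, 0, 0, 0, 1], [0.0045, 0, 0.1, 0, 0, 0, 1], [0.0045, 0, 0.15, 0, 0, 0, 1], [0.0045, 0, 0.19, 0, 0, 0, 1], [0.0045, 0, 0.22, 0, 0, 0, 1], [0.0045, 0, 0.24, 0, 0, 0, 1], [0.0045, 0, 0.248, 0, 0, 0, 1], [0.0045, 0, 0.248, 0, 0, 0, 1]]]}}

```text
time: 4.6
tool_pos: [0.4685, 0.0115, 0.1296]
tcp_rot: [-2.924, -1.15, 0.0]
wrist_force: [-0.4, -1.0, -1.2]
width: 0.612
grip_force: 32.2
```

>>> {"op": "play_rows", "data": {"commands": [[[0, 0, 0.002, 0, 0, 0, 1], [0, 0, 0.002, 0, 0, 0, -1], [0, 0, 0.002, 0, 0, 0, -1], [0, 0, 0.002, 0, 0, 0, -1], [0, 0, 0.002, 0, 0, 0, -1], [0, 0, -0.08, 0, 0, 0, -1], [0, 0, -0.16, 0, 0, 0, -1], [0, 0, -0.2, 0, 0, 0, -1]]]}}

```text
time: 5.4
tool_pos: [0.4703, 0.012, 0.2543]
tcp_rot: [2.921, 1.15, 0.009]
wrist_force: [1.2, 0.3, -0.1]
width: 1.004
grip_force: 0.0
```

```bash
python3 -c "
from h import *
s=bot.read_state(); print(s['tool_pos'],s['width'])
rows([[.4593,-.2413,.245],[.4593,-.2413,.119]],43)"
```

```text
[0.47030046 0.01201714 0.25433356] 1.0039835747133703
[-0.3014, 0.2962, 0.0155, 0.0014, -0.0014, -0.0] dist mm 254 deg 0.4
[-0.3023, 0.2953, 0.2255, 0.0014, -0.0014, -0.0] dist mm 287 deg 0.4
```

>>> {"op": "play_rows", "data": {"commands": [[[-0.055, 0.055, 0, 0, 0, 0, -1], [-0.11, 0.11, 0.005, 0, 0, 0, -1], [-0.165, 0.165, 0.01, 0, 0, 0, -1], [-0.22, 0.22, 0.015, 0, 0, 0, -1], [-0.275, 0.275, 0.015, 0, 0, 0, -1], [-0.301, 0.296, 0.015, 0, 0, 0, -1], [-0.301, 0.296, 0.015, 0, 0, 0, -1], [-0.301, 0.296, 0.015, 0, 0, 0, -1]]]}}

```text
time: 6.2
tool_pos: [0.4571, -0.2409, 0.2405]
tcp_rot: [-2.923, -1.149, -0.0]
wrist_force: [-0.7, 0.4, -0.5]
width: 1.002
grip_force: 0.0
```

```bash
python3 -c "
from h import *
s=bot.read_state(); print(s['tool_pos'],s['width'],s['time'])
rows([[.4593,-.2413,.119]],43)"
```

```text
[ 0.45713627 -0.24093204  0.24053458] 1.0024972792059557 6.2
[0.0021, 0.0031, 0.2026, -0.0003, -0.0001, -0.0005] dist mm 122 deg 0.1
```

>>> {"op": "play_rows", "data": {"commands": [[[0.002, 0.003, 0.08, 0, 0, 0, -1], [0.002, 0.003, 0.14, 0, 0, 0, -1], [0.002, 0.003, 0.18, 0, 0, 0, -1], [0.002, 0.003, 0.202, 0, 0, 0, -1], [0.002, 0.003, 0.202, 0, 0, 0, -1], [0.002, 0.003, 0.202, 0, 0, 0, 1], [0.002, 0.003, 0.202, 0, 0, 0, 1], [0.002, 0.003, 0.202, 0, 0, 0, 1]]], "force": 30}}

```text
time: 7.0
tool_pos: [0.4608, -0.242, 0.1217]
tcp_rot: [2.921, 1.15, 0.003]
wrist_force: [-0.4, 0.9, 3.8]
width: 0.612
grip_force: 30.9
```

>>> {"op": "play_rows", "data": {"commands": [[[0, 0, 0, 0, 0, 0, 1], [0, 0, 0, 0, 0, 0, 1], [0, 0, 0, 0, 0, 0, 1], [0, 0, -0.05, 0, 0, 0, 1], [0, 0, -0.13, 0, 0, 0, 1], [0, 0, -0.21, 0, 0, 0, 1], [0, 0, -0.265, 0, 0, 0, 1], [0, 0, -0.265, 0, 0, 0, 1]]]}}

```text
time: 7.8
tool_pos: [0.4626, -0.2435, 0.2861]
tcp_rot: [2.913, 1.147, 0.013]
wrist_force: [1.1, -0.2, -0.5]
width: 0.607
grip_force: 32.5
```

```bash
python3 -c "
from h import *
s=bot.read_state(); print(s['tool_pos'],s['width'],s['time'])
rows([[.5485,.0082,.275]],43)"
```

```text
[ 0.46258806 -0.24354251  0.28605914] 0.6071535710354927 7.8
[0.3907, -0.2096, 0.0172, 0.0041, -0.0012, -0.0002] dist mm 266 deg 0.8
```

>>> {"op": "play_rows", "data": {"commands": [[[0.07, -0.037, 0.005, 0, 0, 0, 1], [0.14, -0.075, 0.01, 0, 0, 0, 1], [0.21, -0.112, 0.01, 0, 0, 0, 1], [0.28, -0.15, 0.01, 0, 0, 0, 1], [0.35, -0.188, 0.01, 0, 0, 0, 1], [0.391, -0.21, 0.01, 0, 0, 0, 1], [0.391, -0.21, 0.01, 0, 0, 0, 1], [0.391, -0.21, 0.01, 0, 0, 0, 1]]]}}

```text
time: 8.6
tool_pos: [0.5446, 0.0109, 0.2714]
tcp_rot: [-2.922, -1.154, 0.003]
wrist_force: [0.7, -0.2, -1.4]
width: 0.612
grip_force: 32.5
```

```bash
python3 -c "
from h import *
s=bot.read_state(); print(s['tool_pos'],s['width'],s['time'])
rows([[.5487,.0079,.129]],43)"
```

```text
[0.54461312 0.01092643 0.27143099] 0.6117633675612794 8.6
[0.0019, 0.0085, 0.2374, -0.0002, 0.0005, 0.0005] dist mm 143 deg 0.1
```

>>> {"op": "play_rows", "data": {"commands": [[[0.002, 0.0085, 0.04, 0, 0, 0, 1], [0.002, 0.0085, 0.09, 0, 0, 0, 1], [0.002, 0.0085, 0.14, 0, 0, 0, 1], [0.002, 0.0085, 0.18, 0, 0, 0, 1], [0.002, 0.0085, 0.21, 0, 0, 0, 1], [0.002, 0.0085, 0.23, 0, 0, 0, 1], [0.002, 0.0085, 0.237, 0, 0, 0, 1], [0.002, 0.0085, 0.237, 0, 0, 0, 1]]]}}

```text
time: 9.4
tool_pos: [0.5492, 0.0069, 0.13]
tcp_rot: [-2.924, -1.149, 0.001]
wrist_force: [1.3, 0.2, -1.0]
width: 0.614
grip_force: 32.5
```

>>> {"op": "play_rows", "data": {"commands": [[[0, 0, 0.002, 0, 0, 0, 1], [0, 0, 0.002, 0, 0, 0, -1], [0, 0, 0.002, 0, 0, 0, -1], [0, 0, 0.002, 0, 0, 0, -1], [0, 0, 0.002, 0, 0, 0, -1], [0, 0, -0.08, 0, 0, 0, -1], [0, 0, -0.16, 0, 0, 0, -1], [0, 0, -0.2, 0, 0, 0, -1]]]}}

```text
time: 10.2
tool_pos: [0.5516, 0.0077, 0.2553]
tcp_rot: [2.921, 1.15, 0.01]
wrist_force: [0.7, -0.4, 0.2]
width: 0.997
grip_force: 0.0
```

```bash
python3 -c "
from h import *
s=bot.read_state(); print(s['tool_pos'],s['width'])
rows([[.593,-.195,.245]],43)"
```

```text
[0.5515508  0.00771017 0.25527568] 0.9972330217186904
[-0.1799, 0.2941, 0.0177, 0.0015, -0.0015, -0.0] dist mm 207 deg 0.4
```

>>> {"op": "play_rows", "data": {"commands": [[[-0.04, 0.065, 0, 0, 0, 0, -1], [-0.08, 0.13, 0.01, 0, 0, 0, -1], [-0.12, 0.195, 0.015, 0, 0, 0, -1], [-0.16, 0.26, 0.015, 0, 0, 0, -1], [-0.18, 0.296, 0.015, 0, 0, 0, -1], [-0.18, 0.296, 0.015, 0, 0, 0, -1], [-0.18, 0.296, 0.015, 0, 0, 0, -1]]]}}

```text
time: 10.9
tool_pos: [0.5914, -0.1961, 0.241]
tcp_rot: [-2.923, -1.149, 0.0]
wrist_force: [-0.7, 0.7, -0.5]
width: 1.0
grip_force: 0.0
```

```bash
python3 -c "
from h import *
s=bot.read_state(); print(s['tool_pos'],s['width'],s['time'])
rows([[.593,-.195,.119]],43)"
```

```text
[ 0.59139667 -0.19611498  0.24101546] 0.9997005917018145 10.9
[0.0032, 0.0007, 0.2034, -0.0003, -0.0, -0.0005] dist mm 122 deg 0.1
```

>>> {"op": "play_rows", "data": {"commands": [[[0.003, 0, 0.08, 0, 0, 0, -1], [0.003, 0, 0.14, 0, 0, 0, -1], [0.003, 0, 0.18, 0, 0, 0, -1], [0.003, 0, 0.203, 0, 0, 0, -1], [0.003, 0, 0.203, 0, 0, 0, -1], [0.003, 0, 0.203, 0, 0, 0, 1], [0.003, 0, 0.203, 0, 0, 0, 1], [0.003, 0, 0.203, 0, 0, 0, 1]]], "force": 30}}

```text
time: 11.7
tool_pos: [0.5944, -0.195, 0.1221]
tcp_rot: [2.921, 1.15, 0.005]
wrist_force: [-0.7, 1.0, 4.0]
width: 0.608
grip_force: 31.6
```

>>> {"op": "play_rows", "data": {"commands": [[[0, 0, 0, 0, 0, 0, 1], [0, 0, 0, 0, 0, 0, 1], [0, 0, 0, 0, 0, 0, 1], [0, 0, -0.05, 0, 0, 0, 1], [0, 0, -0.13, 0, 0, 0, 1], [0, 0, -0.21, 0, 0, 0, 1], [0, 0, -0.265, 0, 0, 0, 1], [0, 0, -0.265, 0, 0, 0, 1]]]}}

```text
time: 12.5
tool_pos: [0.5963, -0.1961, 0.2867]
tcp_rot: [2.915, 1.147, 0.016]
wrist_force: [1.1, 0.0, -2.1]
width: 0.608
grip_force: 32.4
```

```bash
python3 -c "
from h import *
s=bot.read_state(); print(s['tool_pos'],s['width'],s['time'])
rows([[.4719,.0911,.28]],43)"
```

```text
[ 0.59626477 -0.19608139  0.28674692] 0.6083098328425064 12.5
[0.1746, -0.4916, 0.0063, 0.0039, -0.0019, -0.0001] dist mm 313 deg 0.8
```

>>> {"op": "play_rows", "data": {"commands": [[[0.025, -0.07, 0, 0, 0, 0, 1], [0.05, -0.14, 0, 0, 0, 0, 1], [0.075, -0.21, 0, 0, 0, 0, 1], [0.1, -0.28, 0, 0, 0, 0, 1], [0.125, -0.35, 0, 0, 0, 0, 1], [0.15, -0.42, 0, 0, 0, 0, 1], [0.175, -0.491, 0, 0, 0, 0, 1], [0.175, -0.491, 0, 0, 0, 0, 1]]]}}

```text
time: 13.3
tool_pos: [0.466, 0.0964, 0.2773]
tcp_rot: [-2.917, -1.157, 0.003]
wrist_force: [0.8, -0.8, -1.2]
width: 0.607
grip_force: 32.8
```

>>> {"op": "play_rows", "data": {"commands": [[[0, 0, 0.01, 0, 0, 0, 1], [0, 0, 0.02, 0, 0, 0, 1], [0, 0, 0.02, 0, 0, 0, 1]]]}}

```text
time: 13.6
tool_pos: [0.4684, 0.0912, 0.2646]
tcp_rot: [-2.924, -1.148, 0.005]
wrist_force: [-0.2, 0.2, -1.9]
width: 0.61
grip_force: 32.8
```

```bash
python3 -c "
from h import *
s=bot.read_state(); print(s['tool_pos'],s['width'],s['time'])
rows([[.4719,.0911,.129]],43)"
```

```text
[0.46835701 0.09116841 0.26457789] 0.6097661244947877 13.6
[0.0049, 0.0044, 0.2259, -0.0005, 0.0009, -0.0006] dist mm 136 deg 0.2
```

>>> {"op": "play_rows", "data": {"commands": [[[0.005, 0.004, 0.04, 0, 0, 0, 1], [0.005, 0.004, 0.08, 0, 0, 0, 1], [0.005, 0.004, 0.12, 0, 0, 0, 1], [0.005, 0.004, 0.16, 0, 0, 0, 1], [0.005, 0.004, 0.19, 0, 0, 0, 1], [0.005, 0.004, 0.215, 0, 0, 0, 1], [0.005, 0.004, 0.226, 0, 0, 0, 1], [0.005, 0.004, 0.226, 0, 0, 0, 1]]]}}

```text
time: 14.4
tool_pos: [0.4722, 0.0917, 0.1297]
tcp_rot: [-2.924, -1.148, 0.004]
wrist_force: [-0.1, 0.6, -1.9]
width: 0.606
grip_force: 32.8
```

>>> {"op": "play_rows", "data": {"commands": [[[0, 0, 0.002, 0, 0, 0, 1], [0, 0, 0.002, 0, 0, 0, -1], [0, 0, 0.002, 0, 0, 0, -1], [0, 0, 0.002, 0, 0, 0, -1], [0, 0, 0.002, 0, 0, 0, -1], [0, 0, -0.08, 0, 0, 0, -1], [0, 0, -0.16, 0, 0, 0, -1], [0, 0, -0.2, 0, 0, 0, -1]]]}}

```text
time: 15.2
tool_pos: [0.4746, 0.0931, 0.2557]
tcp_rot: [2.922, 1.151, 0.01]
wrist_force: [0.9, 0.2, 0.5]
width: 0.998
grip_force: 0.0
```

```bash
python3 -c "
from h import *
s=bot.read_state(); print(s['tool_pos'],s['width'])
rows([[.504,-.105,.25]],87.7)"
```

```text
[0.47463613 0.09310246 0.25570353] 0.9978840281729464
[-0.1894, 0.2748, 0.0095, 0.0018, -0.0012, -0.2484] dist mm 200 deg 44.7
```

>>> {"op": "play_rows", "data": {"commands": [[[-0.03, 0.046, 0, 0, 0, -0.042, -1], [-0.06, 0.092, 0, 0, 0, -0.084, -1], [-0.095, 0.138, 0, 0, 0, -0.126, -1], [-0.13, 0.184, 0, 0, 0, -0.168, -1], [-0.16, 0.23, 0, 0, 0, -0.21, -1], [-0.19, 0.275, 0, 0, 0, -0.248, -1], [-0.19, 0.275, 0, 0, 0, -0.248, -1], [-0.19, 0.275, 0, 0, 0, -0.248, -1]]]}}

```text
time: 16.0
tool_pos: [0.5017, -0.106, 0.2509]
tcp_rot: [-2.27, -2.171, -0.0]
wrist_force: [0.5, -0.2, -0.6]
width: 1.001
grip_force: 0.0
```

Run:
```python
from h import *
np.set_printoptions(precision=4,suppress=True)
c=cam("wrist"); s=bot.read_state(); im=bot.read_camera("wrist"); print(s['tool_pos'],s['time'])
a=np.radians(-2.3);R=np.array([[np.cos(a),-np.sin(a)],[np.sin(a),np.cos(a)]])
for v,z in (([[-6,-95.5],[6,-95.5],[6,-170.5],[-6,-170.5]],.1),([[-83,-83],[83,-83],[83,83],[-83,83]],.065)):
    P=proj(c,np.c_[np.array(v)/1000@R.T+[.5103,.0495],[z]*4]); print(P)
    cv2.polylines(im,[np.round(P).astype(np.int32)],True,(0,255,0),1)
cv2.imwrite("pics/w3o.png",im)
```

```text
[ 0.5017 -0.106   0.2509] 16.0
[[319.0034 139.0044]
 [337.828  138.9438]
 [337.3801 251.574 ]
 [319.852  251.6299]]
[[ 211.5588  120.038 ]
 [ 444.6696  119.2866]
 [ 464.1335 -164.915 ]
 [ 190.9937 -164.0163]]
```

View pics/w3o.png

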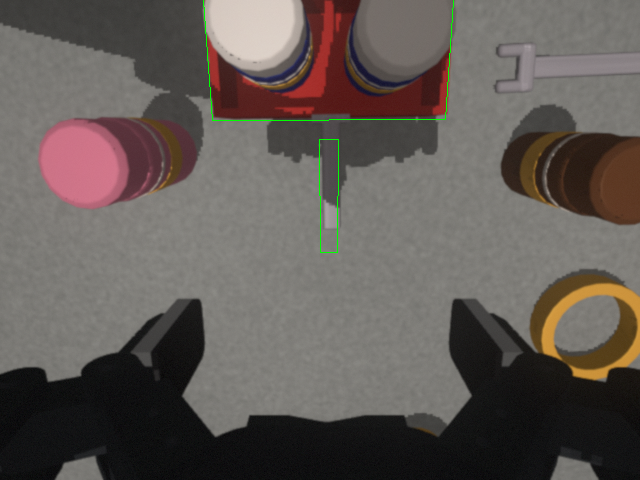

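The crate outline matches to about 1 px. The handle bar shows at (331,115) to (331,228), about 15 mm nearer the crate than stated, which the top view also showed. I'll grip it about 143 mm from the crate centre.

```bash
python3 -c "
from h import *
rows([[.506,-.0934,.15],[.506,-.0934,.098]],87.7)"
```

```text
[0.02, 0.0065, 0.168, -0.0001, -0.0002, -0.001] dist mm 102 deg 0.2
[0.02, 0.0065, 0.2547, -0.0001, -0.0002, -0.001] dist mm 153 deg 0.2
```

>>> {"op": "play_rows", "data": {"commands": [[[0.02, 0.0065, 0.08, 0, 0, 0, -1], [0.02, 0.0065, 0.16, 0, 0, 0, -1], [0.02, 0.0065, 0.21, 0, 0, 0, -1], [0.02, 0.0065, 0.24, 0, 0, 0, -1], [0.02, 0.0065, 0.253, 0, 0, 0, -1], [0.02, 0.0065, 0.253, 0, 0, 0, -1], [0.02, 0.0065, 0.253, 0, 0, 0, 1], [0.02, 0.0065, 0.253, 0, 0, 0, 1]]], "force": 60}}

```text
time: 16.85
tool_pos: [0.5076, -0.0939, 0.1008]
tcp_rot: [2.265, 2.173, 0.003]
wrist_force: [0.7, -0.4, 0.0]
width: 0.691
grip_force: 0.0
```

>>> {"op": "play_rows", "data": {"commands": [[[0, 0, 0, 0, 0, 0, 1], [0, 0, 0, 0, 0, 0, 1], [0, 0, 0, 0, 0, 0, 1], [0, 0, 0, 0, 0, 0, 1], [0, 0, 0, 0, 0, 0, 1], [0, 0, 0, 0, 0, 0, 1]]], "force": 60}}

```text
time: 17.45
tool_pos: [0.5064, -0.0941, 0.0998]
tcp_rot: [2.266, 2.176, -0.0]
wrist_force: [-2.3, 0.3, 5.3]
width: 0.126
grip_force: 60.9
```

Run:
```python
from h import *
np.set_printoptions(precision=4,suppress=True)
s=bot.read_state(); print(s['tool_pos'],s['width'],s['wrist_force'],s['torque'],s['time'])
# target: grip stays 143 mm behind crate_mid; shelf yaw -5.15
home=np.array([.473,.3635]); a=np.radians(-5.15); y=np.array([-np.sin(a),np.cos(a)])
z=s['tool_pos'][2]
for d in (.16,.03,0): rows([[*(home-(.143+d)*y),z]],90-5.15)
```

```text
[ 0.5064 -0.0941  0.0998] 0.12630267127703398 [-2.297   0.3156  5.3478] [0.0412 0.2668 0.4658] 17.45
[0.2553, -0.1114, -0.0001, 0.0001, 0.0001, 0.0157] dist mm 167 deg 2.8
[0.4717, -0.1007, -0.0002, 0.0001, 0.0001, 0.0157] dist mm 289 deg 2.8
[0.5217, -0.0982, -0.0003, 0.0001, 0.0001, 0.0157] dist mm 318 deg 2.8
```

>>> {"op": "play_rows", "data": {"commands": [[[0.008, -0.003, 0, 0, 0, 0, 1], [0.022, -0.01, 0, 0, 0, 0.001, 1], [0.04, -0.0175, 0, 0, 0, 0.0025, 1], [0.058, -0.025, 0, 0, 0, 0.0035, 1], [0.076, -0.033, 0, 0, 0, 0.005, 1], [0.094, -0.041, 0, 0, 0, 0.006, 1], [0.112, -0.049, 0, 0, 0, 0.007, 1], [0.128, -0.056, 0, 0, 0, 0.008, 1]]]}}

```text
time: 18.25
tool_pos: [0.4771, -0.0166, 0.0998]
tcp_rot: [2.292, 2.143, 0.002]
wrist_force: [3.4, -6.1, 0.9]
width: 0.127
grip_force: 60.1
```

>>> {"op": "play_rows", "data": {"commands": [[[0.018, -0.008, 0, 0, 0, 0.001, 1], [0.036, -0.016, 0, 0, 0, 0.002, 1], [0.054, -0.024, 0, 0, 0, 0.0035, 1], [0.072, -0.032, 0, 0, 0, 0.005, 1], [0.09, -0.04, 0, 0, 0, 0.006, 1], [0.108, -0.048, 0, 0, 0, 0.007, 1], [0.12, -0.054, 0, 0, 0, 0.008, 1], [0.127, -0.0555, 0, 0, 0, 0.008, 1]]]}}

```text
time: 19.05
tool_pos: [0.4486, 0.0618, 0.0998]
tcp_rot: [2.319, 2.115, 0.001]
wrist_force: [1.6, -7.0, 3.6]
width: 0.129
grip_force: 60.4
```

>>> {"op": "play_rows", "data": {"commands": [[[0, 0, 0, 0, 0, 0, 1], [0, 0, 0, 0, 0, 0, 1], [0, 0, 0, 0, 0, 0, 1]]]}}

```text
time: 19.35
tool_pos: [0.4485, 0.0622, 0.0998]
tcp_rot: [2.321, 2.116, 0.002]
wrist_force: [0.8, -3.6, 5.8]
width: 0.128
grip_force: 60.7
```

Run:
```python
from h import *
np.set_printoptions(precision=4,suppress=True)
s=bot.read_state(); print(s['tool_pos'],s['width'],s['wrist_force'],s['torque'],s['time'])
home=np.array([.473,.3635]); a=np.radians(-5.15); y=np.array([-np.sin(a),np.cos(a)])
for d in (.15,.03,0): rows([[*(home-(.143+d)*y),.0995]],90-5.15)
im=bot.read_camera("top"); c=cam("top")
R=np.array([[np.cos(a),-np.sin(a)],[np.sin(a),np.cos(a)]])
P=proj(c,np.c_[np.array([[-150,-92],[150,-92],[150,118],[-150,118]])/1000@R.T+home,[.168]*4]); cv2.polylines(im,[np.round(P*16).astype(np.int32)],True,(0,255,0),1,shift=4)
P=proj(c,np.c_[np.array([[-83,-83],[83,-83],[83,83],[-83,83]])/1000@R.T+s['tool_pos'][:2]+.143*y,[.065]*4]); cv2.polylines(im,[np.round(P*16).astype(np.int32)],True,(255,255,0),1,shift=4)
cv2.imwrite("pics/t2.png",cv2.resize(im[160:420,20:380],None,fx=2,fy=2))
```

```text
[0.4485 0.0622 0.0998] 0.1282779579091432 [ 0.751  -3.6254  5.8402] [-0.5309 -0.0475 -0.2504] 19.35
[0.0154, -0.0045, 0.0004, 0.0006, 0.0, -0.0008] dist mm 10 deg 0.2
[0.2154, -0.005, 0.0004, 0.0006, 0.0, -0.0008] dist mm 129 deg 0.2
[0.2654, -0.0051, 0.0004, 0.0006, 0.0, -0.0008] dist mm 159 deg 0.2
```

View pics/t2.png

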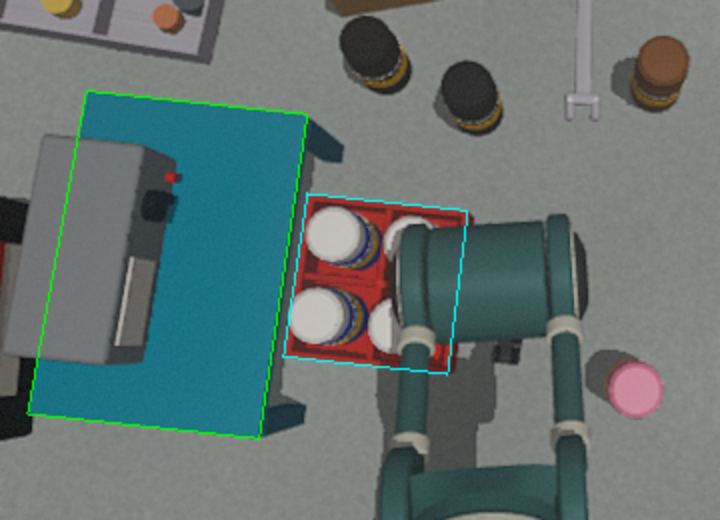

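All four cans stand in the crate, which sits square to the shelf mouth; the shelf overlay fits at crop (308,115) and (261,437). Continuing in.

>>> {"op": "play_rows", "data": {"commands": [[[0.008, 0, 0, 0, 0, 0, 1], [0.022, -0.001, 0, 0, 0, 0, 1], [0.038, -0.002, 0, 0, 0, 0, 1], [0.054, -0.003, 0, 0, 0, 0, 1], [0.07, -0.004, 0, 0, 0, -0.001, 1], [0.086, -0.005, 0, 0, 0, -0.001, 1], [0.102, -0.005, 0, 0, 0, -0.001, 1], [0.116, -0.005, 0, 0, 0, -0.001, 1]]]}}

```text
time: 20.2
tool_pos: [0.4514, 0.1303, 0.0998]
tcp_rot: [2.314, 2.12, -0.004]
wrist_force: [-0.9, -12.0, 10.4]
width: 0.131
grip_force: 61.3
```

>>> {"op": "play_rows", "data": {"commands": [[[0.016, 0, 0, 0, 0, 0, 1], [0.032, 0, 0, 0, 0, 0, 1], [0.048, 0, 0, 0, 0, 0, 1], [0.064, 0, 0, 0, 0, 0, 1], [0.08, 0, 0, 0, 0, 0, 1], [0.095, 0, 0, 0, 0, 0, 1], [0.105, 0, 0, 0, 0, 0, 1], [0.11, 0, 0, 0, 0, 0, 1]]]}}

```text
time: 21.0
tool_pos: [0.457, 0.1957, 0.0998]
tcp_rot: [2.314, 2.121, -0.006]
wrist_force: [-1.0, -14.0, 12.3]
width: 0.133
grip_force: 61.6
```

Run:
```python
from h import *
np.set_printoptions(precision=4,suppress=True)
s=bot.read_state(); print(s['tool_pos'],s['width'],s['wrist_force'],s['torque'],s['time'])
home=np.array([.473,.3635]); a=np.radians(-5.15); y=np.array([-np.sin(a),np.cos(a)])
for d in (0,): rows([[*(home-(.143+d)*y),.0995]],90-5.15)
```

```text
[0.457  0.1957 0.0998] 0.13315373330315436 [ -1.0133 -13.9691  12.251 ] [-2.0388  0.0634 -0.0481] 21.0
[0.0426, 0.0016, 0.0002, -0.0001, 0.0015, 0.0009] dist mm 26 deg 0.3
```

>>> {"op": "play_rows", "data": {"commands": [[[0.006, 0, 0, 0, 0, 0, 1], [0.011, 0, 0, 0, 0, 0, 1], [0.016, 0, 0, 0, 0, 0, 1], [0.02, 0, 0, 0, 0, 0, 1], [0.024, 0, 0, 0, 0, 0, 1], [0.028, 0, 0, 0, 0, 0, 1], [0.031, 0, 0, 0, 0, 0, 1], [0.033, 0, 0, 0, 0, 0, 1]]]}}

```text
time: 21.8
tool_pos: [0.4586, 0.2148, 0.0998]
tcp_rot: [2.314, 2.12, -0.006]
wrist_force: [-1.4, -14.3, 12.0]
width: 0.127
grip_force: 61.6
```

>>> {"op": "play_rows", "data": {"commands": [[[0.001, 0, 0, 0, 0, 0, 1], [0.002, 0, 0, 0, 0, 0, 1], [0.003, 0, 0, 0, 0, 0, 1], [0.004, 0, 0, 0, 0, 0, 1], [0.005, 0, 0, 0, 0, 0, 1]]]}}

```text
time: 22.3
tool_pos: [0.4589, 0.2177, 0.0998]
tcp_rot: [2.314, 2.12, -0.007]
wrist_force: [-1.4, -15.6, 11.7]
width: 0.127
grip_force: 61.6
```

Run:
```python
from h import *
np.set_printoptions(precision=4,suppress=True)
s=bot.read_state(); print(s['tool_pos'],s['width'],s['wrist_force'],s['torque'],s['time'])
home=np.array([.473,.3635]); a=np.radians(-5.15); y=np.array([-np.sin(a),np.cos(a)])
for d in (0,): rows([[*(home-(.143+d)*y),.0995]],90-5.15)
```

```text
[0.4589 0.2177 0.0998] 0.12700244048865977 [ -1.364  -15.5725  11.6838] [-1.9694  0.1258 -0.017 ] 22.3
[0.0059, 0.0017, 0.0004, -0.0001, 0.0017, 0.0008] dist mm 4 deg 0.3
```

Steady sliding force of about 15 N. I'm creeping on to contact.

>>> {"op": "play_rows", "data": {"commands": [[[0.001, 0, 0, 0, 0, 0, 1], [0.002, 0, 0, 0, 0, 0, 1], [0.003, 0, 0, 0, 0, 0, 1], [0.004, 0, 0, 0, 0, 0, 1], [0.005, 0, 0, 0, 0, 0, 1]]]}}

```text
time: 22.8
tool_pos: [0.4591, 0.2206, 0.0998]
tcp_rot: [2.314, 2.12, -0.007]
wrist_force: [-0.8, -14.4, 12.7]
width: 0.127
grip_force: 61.6
```

>>> {"op": "play_rows", "data": {"commands": [[[0.001, 0, 0, 0, 0, 0, 1], [0.002, 0, 0, 0, 0, 0, 1], [0.003, 0, 0, 0, 0, 0, 1]]]}}

```text
time: 23.1
tool_pos: [0.4592, 0.2221, 0.0998]
tcp_rot: [2.313, 2.12, -0.008]
wrist_force: [-1.2, -17.7, 14.3]
width: 0.131
grip_force: 61.8
```

Run:
```python
from h import *
np.set_printoptions(precision=4,suppress=True)
s=bot.read_state(); print(s['tool_pos'],s['width'],s['wrist_force'],s['torque'],s['time'])
```

```text
[0.4592 0.2221 0.0998] 0.13052531616877233 [ -1.1513 -17.6701  14.2726] [-2.4665  0.1212 -0.0396] 23.1
```

Force is starting to rise, so I'll continue in small steps.

>>> {"op": "play_rows", "data": {"commands": [[[0.001, 0, 0, 0, 0, 0, 1], [0.002, 0, 0, 0, 0, 0, 1], [0.003, 0, 0, 0, 0, 0, 1]]]}}

```text
time: 23.4
tool_pos: [0.4592, 0.2222, 0.0997]
tcp_rot: [2.311, 2.12, -0.012]
wrist_force: [-1.4, -23.5, 16.7]
width: 0.128
grip_force: 62.2
```

>>> {"op": "play_rows", "data": {"commands": [[[0.001, 0, 0, 0, 0, 0, 1], [0.002, 0, 0, 0, 0, 0, 1], [0.003, 0, 0, 0, 0, 0, 1]]]}}

```text
time: 23.7
tool_pos: [0.4591, 0.2224, 0.0997]
tcp_rot: [2.309, 2.119, -0.016]
wrist_force: [-2.3, -30.2, 19.0]
width: 0.131
grip_force: 62.6
```

Run:
```python
from h import *
np.set_printoptions(precision=4,suppress=True)
s=bot.read_state(); print(s['tool_pos'],s['width'],s['wrist_force'],s['torque'],s['time'])
```

```text
[0.4591 0.2224 0.0997] 0.13142349352244978 [ -2.2633 -30.2337  19.0427] [-4.2384  0.1307 -0.1061] 23.7
```

>>> {"op": "play_rows", "data": {"commands": [[[-0.003, 0, 0, 0, 0, 0, 1], [-0.005, 0, 0, 0, 0, 0, 1], [-0.005, 0, 0, 0, 0, 0, 1]]]}}

```text
time: 24.0
tool_pos: [0.4591, 0.2222, 0.0997]
tcp_rot: [2.314, 2.119, -0.009]
wrist_force: [-1.3, -16.4, 13.9]
width: 0.125
grip_force: 61.8
```

>>> {"op": "play_rows", "data": {"commands": [[[0, 0, 0, 0, 0, 0, -1], [0, 0, 0, 0, 0, 0, -1], [0, 0, 0, 0, 0, 0, -1], [0, 0, 0, 0, 0, 0, -1], [0, 0, 0, 0, 0, 0, -1], [0, 0, 0, 0, 0, 0, -1], [0, 0, 0, 0, 0, 0, -1]]]}}

```text
time: 24.7
tool_pos: [0.4593, 0.2261, 0.099]
tcp_rot: [-2.317, -2.121, 0.0]
wrist_force: [0.0, 0.0, 0.1]
width: 1.002
grip_force: 0.0
```

>>> {"op": "play_rows", "data": {"commands": [[[-0.01, 0, -0.01, 0, 0, 0, -1], [-0.03, 0, -0.04, 0, 0, 0, -1], [-0.05, 0, -0.1, 0, 0, 0, -1], [-0.07, 0, -0.17, 0, 0, 0, -1], [-0.12, 0, -0.24, 0, 0, 0, -1], [-0.18, 0, -0.26, 0, 0, 0, -1], [-0.25, 0, -0.26, 0, 0, 0, -1], [-0.3, 0, -0.26, 0, 0, 0, -1]]]}}

```text
time: 25.5
tool_pos: [0.4434, 0.0445, 0.2569]
tcp_rot: [2.316, 2.119, 0.003]
wrist_force: [0.8, -0.2, -0.3]
width: 1.001
grip_force: 0.0
```

>>> {"op": "play_rows", "data": {"commands": [[[0, 0, 0, 0, 0, 0, -1], [0, 0, 0, 0, 0, 0, -1], [0, 0, 0, 0, 0, 0, -1]]]}}

```text
time: 25.8
tool_pos: [0.4434, 0.0471, 0.2552]
tcp_rot: [-2.317, -2.121, -0.001]
wrist_force: [0.3, 0.5, -0.2]
width: 0.999
grip_force: 0.0
```

Run:
```python
from h import *
np.set_printoptions(precision=4,suppress=True)
s=bot.read_state(); print(s['tool_pos'],s['width'],s['wrist_force'],s['time'])
a=np.radians(-5.15);home=np.array([.473,.3635])
R=np.array([[np.cos(a),-np.sin(a)],[np.sin(a),np.cos(a)]])
o=[]
for n,(y0,y1,x0,x1) in (("side",(180,480,180,580)),("wrist",(0,300,120,520))):
    c=cam(n); im=bot.read_camera(n)
    if n=="side":
        P=proj(c,np.c_[np.array([[-83,-83],[83,-83],[83,83],[-83,83]])/1000@R.T+home,[.065]*4]); print(P)
    o.append(im[y0:y1,x0:x1])
cv2.imwrite("pics/end.png",np.hstack(o))
```

```text
[0.4434 0.0471 0.2552] 0.9990202570016478 [ 0.2602  0.5034 -0.207 ] 25.8
[[392.1948 361.8418]
 [315.9099 351.0824]
 [300.4894 418.2118]
 [385.1033 431.7038]]
```

View pics/end.png

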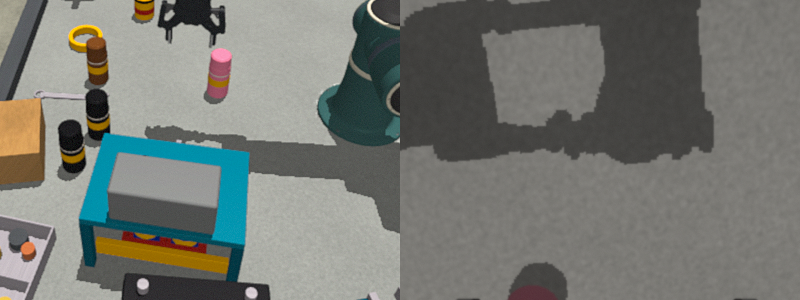

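The side view shows the crate behind the yellow rail with the cans upright and the bystanders untouched. I'll check squareness from above using the handle and the crate's near edge.

Run:
```python
from h import *
a=np.radians(-5.15);home=np.array([.473,.3635])
R=np.array([[np.cos(a),-np.sin(a)],[np.sin(a),np.cos(a)]])
c=cam("top"); im=bot.read_camera("top")
big=cv2.resize(im[190:400,90:290],None,fx=4,fy=4,interpolation=cv2.INTER_CUBIC)[:600]
raw=big.copy()
for v,z in (([[-6,-83],[6,-83],[6,-157],[-6,-157]],.1),([[-83,-83],[83,-83]],.065)):
    P=(proj(c,np.c_[np.array(v)/1000@R.T+home,[z]*len(v)])-[90,190])*4+1.5
    cv2.polylines(big,[np.round(P).astype(np.int32)],True,(0,255,0),1)
cv2.imwrite("pics/chk.png",np.hstack([raw[100:600,250:650],big[100:600,250:650]]))
```

```text
(no output)
```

View pics/chk.png

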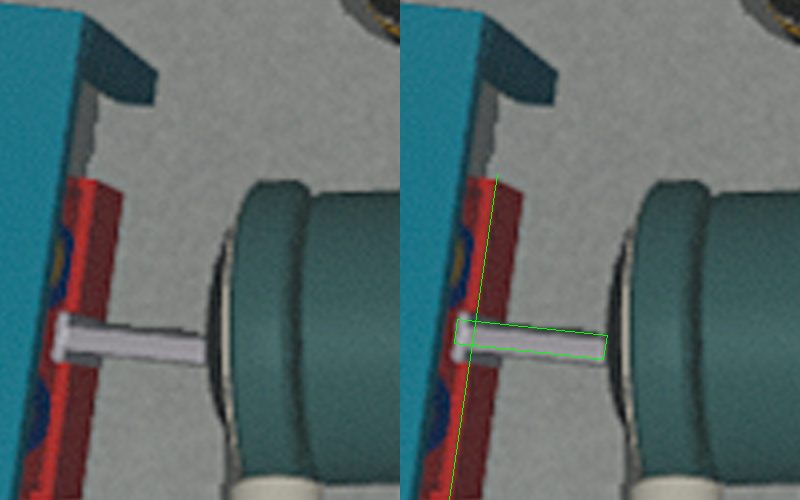

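Run:
```python
from h import *
c=cam("top"); im=np.mean([bot.read_camera("top").astype(float) for _ in range(4)],0).astype(np.uint8)
H,S,V=cv2.split(cv2.cvtColor(im,cv2.COLOR_BGR2HSV)); b,g,r=[im[...,i].astype(float) for i in range(3)]
def line(ch,y0,y1,x0,x1,th,z):
    pts=[]
    for y in list(range(y0,y1)):
        row=ch[y,x0:x1]; i=np.nonzero((row[:-1]>=th)&(row[1:]<th))[0]
        if len(i): i=i[-1]; pts.append([x0+i+(row[i]-th)/(row[i]-row[i+1]),y])
    W=back(c,pts,z)[:,:2]; 
    for _ in range(3):
        k,d=np.polyfit(W[:,0],W[:,1],1); e=W[:,1]-k*W[:,0]-d; W=W[abs(e)<.0025]
    print(len(pts),len(W),"yaw",np.degrees(np.arctan(k)),"rms mm",1000*e.std(),"y at x=.465:",k*.465+d)
red=r-(g+b)/2
line(red,262,290,165,187,120,.065); line(red,310,345,155,180,120,.065); 
line(red,262,345,155,187,120,.065)
line(b-r,224,372,140,180,55,.168)
```

```text
17 17 yaw -4.002504652175476 rms mm 0.4059867851880705 y at x=.465: 0.28264482063177265
23 23 yaw -4.307243450933412 rms mm 0.432436816755375 y at x=.465: 0.2835396657215091
46 46 yaw -4.700335614809025 rms mm 0.4275930771689416 y at x=.465: 0.2831281100658865
148 127 yaw -5.246701207974519 rms mm 0.4721667202983808 y at x=.465: 0.2710652324122589
```

```bash
python3 -c "
from workcell import bot
print(bot.finish_job())"
```

```text
the job is handed in; nothing more can be done
None
```

The three loose cans are upright in the crate's empty cells. I slid the crate under the shelf until it stalled against the yellow rail (within about 0.5° of square by camera), then released it and handed the job in at about 26 s; no verdict was returned.

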